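# Load and lock the tea-tin rack

## Robot

A 6-joint arm with a two-finger parallel gripper is mounted at the origin on the work surface. World frame = base frame: x ahead of the robot, y to its left, z up, the work surface at z = 0. Lengths are in m, angles in rad, forces in N, time in s.
With the tool pointing down it reaches from about 0.325 to 0.775 m from the base axis. Payload 5.5 kg.
Tool frame: the origin (TCP) lies between the finger pads; the fingertips stand 8 mm ahead of it and the grasp point (between the pads) lies 11 mm behind it (tcp_to_tips is the distance from the TCP to the fingertips, in m); z points along the fingers, y is the line along which they close (so a half turn about z gives the same grasp; the last joint's range is limited). The gripper opens to 88 mm and grips with 3 to 60 N. Pads are 20 mm wide; open, the fingers measure 115 mm over their backs; the gripper's body (75 mm by 178 mm) begins 61 mm behind the grasp point.
Start: joints at [1.159, 0.091, 1.231, -0, 1.82, -0.057], TCP at [0.208, 0.563, 0.231] pointing down, gripper open.
Joint ranges: [-2.87, 2.87], [-0.86, 2.18], [0.17, 2.46], [-1.51, 4.65], [0.06, 2.69], [-2.65, 2.65]. Speed limits (rad/s): [2.57, 2.57, 3.01, 3.14, 3.14, 3.14].

## Interface

Orientations are given as a unit quaternion [w, x, y, z].
In Python, from bench import * gives the robot as it stands. Calls block until the motion is done:
- move_to(position, orientation): joint-space move of the TCP to a pose.
- move_l(position, speed=0.15, orientation=None): straight line of the TCP; orientation=None keeps the orientation; speed is the mean speed in m/s.
- movej(angles): joint-space move.
- gripper_open() and close(): open the fingers fully, or close them until they stop; the grip force is fixed at half the most.
- hold(seconds).
- inverse_kinematics(position, orientation): joint angles nearest the present ones, or None.
- state(): the state.
- get_image(name): name is "side" or "top" or "wrist"; returns a dict with "frame" (480x640x3 uint8, blue, green, red), "depth" (480x640 float32, m along the optical axis (not along the pixel's ray), 0 where there is no reading), "camera_matrix" (3x3 intrinsics, pixels), "view" (4x4, takes a point from world to camera coordinates). Camera axes: x right, y up, looking along -z (the intrinsics and any distortion apply to the point x, -y, -z); pixel columns grow to the right and rows downward; lengths in m; the calibration is good to about 2 mm. The wrist camera is an equidistant fisheye: a pixel r from the principal point sees the ray r / f radians off the axis. A picture is of the moment at which its call begins.
A pose or a line that the arm cannot do raises IKError and nothing moves.
- job_done(): hands the job in; it is judged then, once.
The state is a dict: "time": time; "joint_pos": joint angles; "dq": joint speeds; "joint_torque": joint torques, N m; "ee_pos": TCP position; "ee_rot": TCP orientation; "ft_force": force on the tool from outside, world axes, zero at the start; "moment": the same for the moment, N m; "finger_gap": finger opening in m; "finger_force": force on a finger pad.
Only numpy, scipy, OpenCV 4.12 (cv2) and the standard library are available. Lean on these libraries where they do the work, as an engineer would, in place of code of your own. Each camera call takes 0.05 s, during which the arm holds its last target. There are 200 camera calls.

## Task

Load and lock up the tea-tin rack: throw the lever to its open notch so that the rail clears the bays, stand every tea tin that is on the table upright in a bay of its own, and press each lid down until it is fully home. Then throw the lever into the locked notch, the one marked with the raised arrowhead, and drop the lock pin all the way through the holes of lever and plate. Leave the other things on the table where they are.

Things in the scene. Friction and masses are not known exactly. Their poses are not given: they have to be found in the camera images.
- caddy: Fixed tin rack with locking gear; place and yaw vary. Origin: centre of the row of 3 bays, at table height; +x away from the robot, +y left along the row. Wooden tray 68 (x) x 196 mm (y), walls 4 mm thick, tops 36 mm above the table, floor 6 mm; at each end (y +-102 mm) a cheek 12 mm thick, 98 mm high, x -45 to 105 mm. Right of it a plate with a lever, which moves a steel rail across the cheeks.
- bay0 (a point): Centre of the floor of the left bay (rack y = 64 mm), 6 mm above the table; 60 x 60 mm inside, takes one tin. The rail over the bays: 20 mm wide in x, 216 mm long in y, underside 98.5 and top 110.5 mm above the table; the lever drives it: its robot-side face is at rack x = 60 mm with the lever thrown to 0, 11 mm with it thrown to 1.0.
- bay1 (a point): Centre of the floor of the middle bay (rack y = 0), 6 mm above the table; 60 x 60 mm inside. A seated lid of a tin in a bay (top 94 mm above the table) passes under the rail; a lid standing proud is caught by it.
- bay2 (a point): Centre of the floor of the right bay (rack y = -64 mm), 6 mm above the table; 60 x 60 mm inside, takes one tin. From the right end of the rail a bar runs on to rack y = -310 mm at the same height, at most 35 mm further back; the lever's crank pin works in it.
- pivot (a point): Vertical axis of the lever at the top of the flat dark steel detent plate, 60 mm above the table, at rack x = 50, y = -225 mm. The plate is 180 mm (x) by 210 mm (y), 8 mm thick, centred at rack x = -15, y = -225 mm.
- lock_hole (a point): Centre of the 12 mm hole through the detent plate, at its top face, 60 mm above the table; plate 8 mm thick, free space under it. 75 mm from the pivot; the lever's own hole lies over it when the lever is in the marked notch.
- lever (a joint): Lever angle, rad; grows clockwise seen from above (knob moves to rack +y, to the row). Arm direction from the pivot in the rack frame: (-cos a, sin a), a = angle - 0.65. Spring notches: 0 open (rail clear of bays), 0.5 half (both with a plain line on the plate), 1.0 locked, marked by a raised arrowhead beyond the arm's end. Stops -0.12 and 1.4. Stays where left; a notch pulls in from 0.1 rad.
- lever_knob (a point): Centre of the top of the lever's upright black round knob, diameter 22 mm, 46 mm tall, from 72 to 118 mm above the table, 130 mm from the pivot. It stands on the lever arm (8 mm thick, 22 mm wide, 64 to 72 mm above the table, end 143 mm from the pivot). To leave a notch takes about 4 N at the knob.
- lever_hole (a point): Centre of the 12 mm hole through the lever arm, at the arm's top face, 72 mm above the table, 75 mm from the pivot (the arm is 34 mm wide there).
- tin0: Round metal tea tin, body diameter 53 mm and 80 mm tall, with a push-on lid of diameter 55 mm on top; 0.21 kg. Origin: centre of its underside, z up. Between two and three such tins are there; all are alike and any may go in any bay. Grip it by the body below 75 mm.
- tin1: Round metal tea tin, body diameter 53 mm and 80 mm tall, with a push-on lid of diameter 55 mm on top; 0.21 kg. Origin: centre of its underside, z up. Between two and three such tins are there; all are alike and any may go in any bay. Grip it by the body below 75 mm.
- tin2: Round metal tea tin, body diameter 53 mm and 80 mm tall, with a push-on lid of diameter 55 mm on top; 0.21 kg. Origin: centre of its underside, z up. Between two and three such tins are there; all are alike and any may go in any bay. Grip it by the body below 75 mm.
- tin3: Round metal tea tin, body diameter 53 mm and 80 mm tall, with a push-on lid of diameter 55 mm on top; 0.21 kg. Origin: centre of its underside, z up. Between two and three such tins are there; all are alike and any may go in any bay. Grip it by the body below 75 mm.
- tin0_lid (a joint): How far the lid of tin0 has been pressed down, m: 0 = standing 10 mm proud (lid top 98 mm above the tin's underside), 0.010 = fully home (88 mm). Stiff: about 5 N, stays where it is left; it cannot come off.
- tin1_lid (a joint): How far the lid of tin1 has been pressed down, m: 0 = standing 10 mm proud (lid top 98 mm above the tin's underside), 0.010 = fully home (88 mm). Stiff: about 5 N, stays where it is left; it cannot come off.
- tin2_lid (a joint): How far the lid of tin2 has been pressed down, m: 0 = standing 10 mm proud (lid top 98 mm above the tin's underside), 0.010 = fully home (88 mm). Stiff: about 5 N, stays where it is left; it cannot come off.
- tin3_lid (a joint): How far the lid of tin3 has been pressed down, m: 0 = standing 10 mm proud (lid top 98 mm above the tin's underside), 0.010 = fully home (88 mm). Stiff: about 5 N, stays where it is left; it cannot come off.
- pin: Steel lock pin: shank diameter 9 mm, 40 mm long with a 6 mm tapered tip, and above it a round grip head of diameter 20 mm, 32 mm tall (72 mm overall). Origin: centre of the lower tip, z up along the pin. It starts upright in its wooden rest, tip 6 mm above the table, head from 46 to 78 mm. Home, its head rests on the lever arm, tip 32 mm above the table.
- pin_rest: Dark wooden block 50 x 50 x 34 mm, fixed, with a blind 11 mm hole 28 mm deep in its top that holds the pin. Origin: centre of its underside.
- mug: White mug, diameter 80 mm, 90 mm tall, a bystander to leave alone. Origin: centre of its underside.
- remote: Black remote control 45 x 160 x 18 mm lying in front of the robot, a bystander. Origin: centre of its underside, long along its y.
- spoon: Spoon lying on the table, a bystander. Origin: on its underside, long along its x.
- coaster: Flat bottle-shaped cork coaster, about 160 x 84 x 8 mm, a bystander. Origin: underside, centre of its big round end.

How it is judged:
On the way, in this order (a step that is already met when the one before it is completed fails the run):
1. the lever is in the open notch, the rail clear of the bays (value of joint lever between -0.13 and 0.08 rad), for 0.2 s.
2. every tin stands upright in a bay with its lid fully home (x of tin0 in the frame of caddy between -0.008 and 0.008 m and y of tin0 in the frame of caddy between -0.072 and 0.072 m and z of each of tin0, tin1, tin2, tin3 in the frame of caddy below 0.01 m and angle between each of tin0, tin1, tin2, tin3's own z axis and vertical below 0.1 rad and value of joint each of tin0_lid, tin1_lid, tin2_lid, tin3_lid above 0.0085 m and x of tin1 in the frame of caddy between -0.008 and 0.008 m and y of tin1 in the frame of caddy between -0.072 and 0.072 m and x of tin2 in the frame of caddy between -0.008 and 0.008 m and y of tin2 in the frame of caddy between -0.072 and 0.072 m and x of tin3 in the frame of caddy between -0.008 and 0.008 m and y of tin3 in the frame of caddy between -0.072 and 0.072 m), for 0.2 s.
3. the lever is in the marked locked notch (all of step 2 and value of joint lever between 0.94 and 1.06 rad), for 0.3 s.
At the end, for the whole second after the job is handed in: Each tin upright (0.1 rad) on a bay floor, lid pressed over 8.5 of 10 mm; lever within 0.06 rad of the marked notch (1.0); pin through both holes: within 5 mm of the hole's axis, tilt under 0.15 rad, head within 5 mm of resting on the lever; all at rest (all of step 3 and horizontal distance between pin and lock_hole below 0.005 m and z of pin in the frame of caddy between 0.025 and 0.037 m and angle between pin's own z axis and vertical below 0.15 rad and linear speed of each of tin0, tin1, tin2, tin3, pin below 0.02 m/s); the robot touches nothing.
It fails at once if the mug is pushed more than 40 mm from its place (distance of mug from where it was at the start of the episode above 0.04 m).
It fails at once if the coaster is pushed more than 40 mm from its place (distance of coaster from where it was at the start of the episode above 0.04 m).
It fails at once if the remote is pushed more than 40 mm from its place (distance of remote from where it was at the start of the episode above 0.04 m).
It fails at once if the spoon is pushed more than 40 mm from its place (distance of spoon from where it was at the start of the episode above 0.04 m).
Of tin0, tin1, tin2, tin3 only 2 to 3 are there at a start; the rules pass over those that are not, and their reading is None.
At some moment in a run one of tin0, tin1, tin2, tin3 may be knocked a few centimetres aside while the robot is not near it.
It also fails if it takes over 208 s, if anything falls off the work surface, if the arm or the gripper's body presses on something with over 40 N, if the wrist force passes 120 N, or if a joint passes its speed limit or range.

## Working session

There is one attempt and no reset: what is moved stays moved. The work goes in short steps, each a Python script; the robot and the scene stay as the last script left them, time stands still between calls to the robot, and variables do not carry over. Pictures are saved under pics/ and viewed, at most 14 in all, crops included, and the job is handed in when it is done.

```bash
ls; mkdir -p pics; python3 - <<'E'
from bench import *
import cv2,numpy as np
for n in("top","side"):
    g=get_image(n); cv2.imwrite(f"pics/{n}0.png",g["frame"]); np.savez(f"{n}0.npz",**{k:g[k] for k in("frame","depth","camera_matrix","view")})
    print(n,g["camera_matrix"],g["view"])
print(state())
E
```

```text
pics
top [[474.86870118   0.         313.16564627]
 [  0.         474.86870118 238.07159195]
 [  0.           0.           1.        ]] [[ 0.13048261 -0.99144558  0.00315542 -0.09423243]
 [ 0.97040241  0.12836417  0.20455269 -0.56494464]
 [-0.2032079  -0.02362854  0.97885047 -1.10330122]
 [ 0.          0.          0.          1.        ]]
side [[442.44849419   0.         319.29192076]
 [  0.         442.44849419 237.76627058]
 [  0.           0.           1.        ]] [[ 0.99614271 -0.0842676   0.02446773 -0.56024018]
 [ 0.02885161  0.57787921  0.81561217 -0.07866055]
 [-0.08286907 -0.81176018  0.57808142 -1.25574888]
 [ 0.          0.          0.          1.        ]]
{'time': 0.1, 'joint_pos': array([ 1.15931426e+00,  9.17985918e-02,  1.23176974e+00,  1.20029966e-05,
        1.81981265e+00, -5.66721107e-02]), 'dq': array([-0.00057992, -0.00122365, -0.00385731,  0.00087668,  0.00081484,
        0.00013601]), 'joint_torque': array([ 1.43882495e-03, -4.47857630e+01, -4.07567561e+01,  7.00536137e-02,
        2.84452597e-02, -1.23120035e-04]), 'ee_pos': array([0.20832622, 0.56239732, 0.22960854]), 'ee_rot': array([-2.13056031e-04,  1.76474355e-01,  9.84304832e-01, -8.68428899e-04]), 'ft_force': array([-0.41920579,  0.56794016,  0.32827701]), 'moment': array([ 0.03824787,  0.00494954, -0.00376014]), 'finger_force': 0.0, 'finger_gap': 0.08785945778337186}
```

View pics/top0.png

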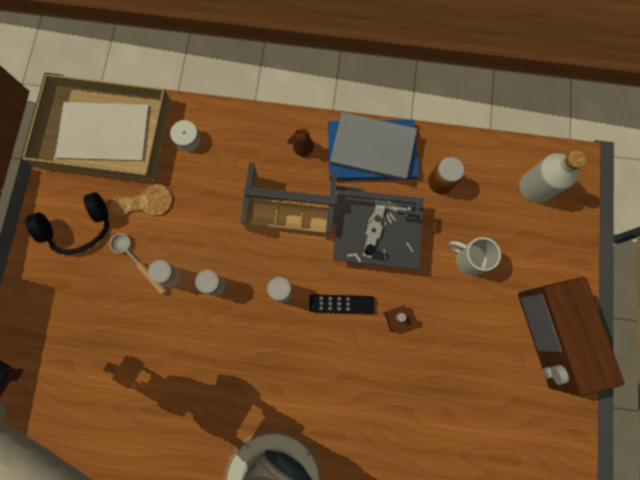

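View pics/side0.png

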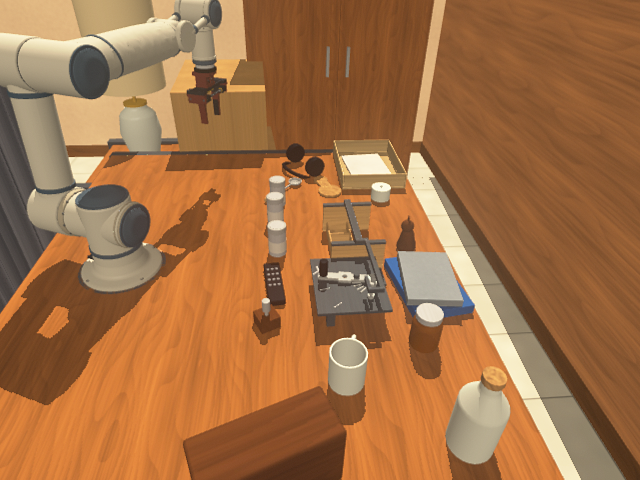

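Top view: three tins at (162,273), (209,283) and (280,290), the rack at (290,212), plate and lever at (378,230), pin at (402,318) and mug at (478,256). The side view agrees. Next I'll turn the depth into world coordinates.

```bash
cat > h.py <<'E'
import numpy as np,cv2
def cloud(g):
    K=g["camera_matrix"];V=g["view"];d=g["depth"].astype(float)
    v,u=np.mgrid[0:d.shape[0],0:d.shape[1]]
    X=(u-K[0,2])/K[0,0]*d;Y=(v-K[1,2])/K[1,1]*d
    P=np.stack([X,-Y,-d],-1)
    W=(P-V[:3,3])@V[:3,:3]
    W[d<=0]=np.nan
    return W
E
python3 - <<'E'
from h import *
g=np.load("top0.npz");W=cloud(g)
s=np.load("side0.npz");S=cloud(s)
for n,(u,v) in dict(t0=(162,271),t1=(208,281),t2=(279,288),jar=(184,132),pin=(402,317),knob=(371,240),mug=(478,256),table=(300,380)).items():
    print(n,W[v,u].round(4))
for n,(u,v) in dict(t0=(277,182),t1=(274,198),t2=(277,227),jar=(381,187),pin=(266,302),knob=(323,264),table=(200,280)).items(): print("side",n,S[v,u].round(4))
# tins: cluster of points z .08-.105 near each
for nm,Wc in(("top",W),("side",S)):
  for c in [W[271,162],W[281,208],W[288,279],W[317,402]]:
    m=(np.hypot(Wc[...,0]-c[0],Wc[...,1]-c[1])<.045)&(Wc[...,2]>c[2]-.006)
    p=Wc[m]; print(nm,len(p),p.mean(0).round(4),p.min(0).round(3),p.max(0).round(3),cv2.minEnclosingCircle(p[:,:2].astype(np.float32)))
for nm,Wc in(("top",W),("side",S)):
  # table plane residual
  m=(abs(Wc[...,2])<.012)&(Wc[...,0]>.2)&(Wc[...,0]<.5)&(abs(Wc[...,1])<.3); print(nm,"table z",np.median(Wc[m][:,2]))
f=g["frame"][140:290,220:440]
cv2.imwrite("pics/c1.png",cv2.resize(f,None,fx=3.6,fy=3.6,interpolation=cv2.INTER_CUBIC))
f=s["frame"][185:345,290:430]
cv2.imwrite("pics/c2.png",cv2.resize(f,None,fx=3.7,fy=3.7,interpolation=cv2.INTER_CUBIC))
E
```

```text
t0 [0.4412 0.32   0.0914]
t1 [0.4315 0.2077 0.0982]
t2 [0.437  0.0424 0.0985]
jar [0.8083 0.3483 0.0492]
pin [ 0.4098 -0.2498  0.075 ]
knob [ 0.584  -0.1594  0.0685]
mug [ 0.5926 -0.4405  0.0038]
table [ 0.232  -0.0323 -0.0035]
side t0 [0.4434 0.2972 0.0984]
side t1 [0.4333 0.1936 0.0974]
side t2 [0.4416 0.031  0.0965]
side jar [0.8138 0.3548 0.0397]
side pin [ 0.4133 -0.2534  0.0762]
side knob [ 0.5551 -0.1639  0.1127]
side table [ 0.2271 -0.0733 -0.002 ]
top 453 [0.4382 0.3229 0.0955] [0.412 0.297 0.085] [0.466 0.352 0.101] ((0.4386535584926605, 0.32429566979408264), 0.02805095538496971)
top 431 [0.4307 0.2101 0.0967] [0.404 0.184 0.092] [0.458 0.236 0.104] ((0.430711030960083, 0.21059924364089966), 0.027582192793488503)
top 430 [0.4362 0.0427 0.0967] [0.409 0.016 0.093] [0.463 0.069 0.102] ((0.4365418255329132, 0.04293375089764595), 0.027526892721652985)
top 57 [ 0.4088 -0.2484  0.0775] [ 0.4   -0.259  0.073] [ 0.417 -0.24   0.082] ((0.4089810848236084, -0.24913276731967926), 0.009753979742527008)
side 136 [0.4427 0.3182 0.0948] [0.416 0.292 0.085] [0.467 0.355 0.101] ((0.44506508111953735, 0.3235945701599121), 0.03184536099433899)
side 126 [0.4343 0.2084 0.0966] [0.408 0.179 0.092] [0.462 0.237 0.101] ((0.4319095313549042, 0.20891858637332916), 0.030429886654019356)
side 171 [0.4395 0.0407 0.0966] [0.413 0.013 0.093] [0.465 0.07  0.1  ] ((0.43986326456069946, 0.044178709387779236), 0.03119015321135521)
side 56 [ 0.4125 -0.2515  0.0761] [ 0.404 -0.259  0.069] [ 0.42  -0.24   0.081] ((0.4129126965999603, -0.2496347576379776), 0.01031725388020277)
top table z -0.00046420854779572536
side table z -0.00034751671543622716
```

View pics/c1.png

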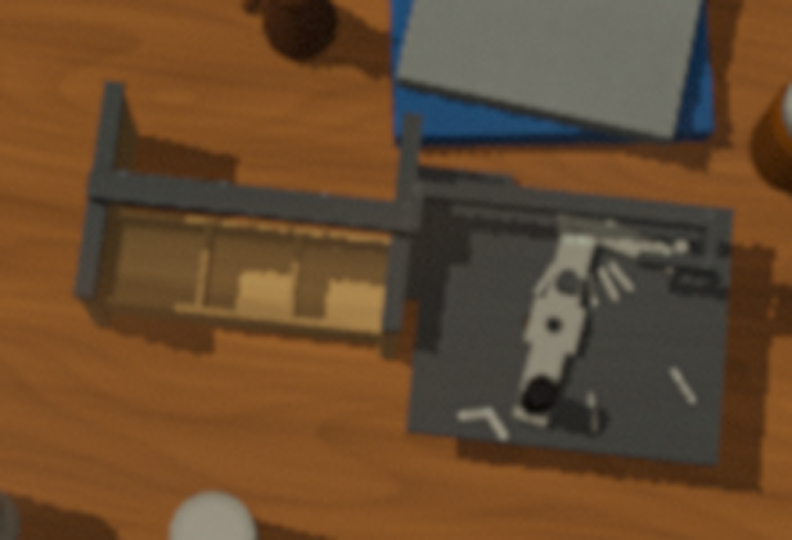

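View pics/c2.png

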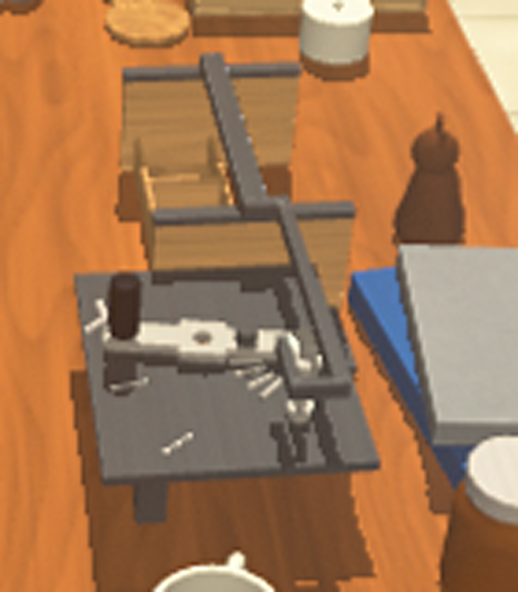

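The crops show the lever arm from the pivot (568,280 in the crop) to the knob (540,395). The arrowhead is at (485,420) on the row side, with plain lines at (592,410) and (683,385). So the lever starts between half and locked. Next I'll fit the rack pose.

```bash
cat >> h.py <<'E'
def rot(a): return np.array([[np.cos(a),-np.sin(a)],[np.sin(a),np.cos(a)]])
class Rack:
    def __init__(s,x,y,yaw): s.o=np.array([x,y]);s.yaw=yaw
    def w(s,p): return s.o+rot(s.yaw)@np.array(p)
    def r(s,P): return (np.asarray(P)-s.o)@rot(s.yaw)
E
python3 - <<'E'
from h import *
from scipy.optimize import minimize
P={}
for n in("top","side"):
    g=np.load(n+"0.npz");W=cloud(g);W=W[np.isfinite(W[...,0])]
    reg=(W[:,0]>.48)&(W[:,0]<.85)&(W[:,1]>-.33)&(W[:,1]<.2)
    P[n]=W[reg]
    pl=P[n][(abs(P[n][:,2]-.06)<.005)]
    pl=pl[(pl[:,1]<-.05)]
    r=cv2.minAreaRect(pl[:,:2].astype(np.float32)); print(n,len(pl),r)
# fit: soft rectangle; boundary edge scores on rasterised top-down maps
def score(p,n,out=False):
    R=Rack(*p); Q=P[n]; xy=R.r(Q[:,:2]); z=Q[:,2]
    m=abs(z-.06)<.004
    a=(abs(xy[:,0]+.015)<.09)&(abs(xy[:,1]+.225)<.105)
    s=(m&a).sum()-1.5*((m&~a)&(xy[:,1]<-.11)&(xy[:,1]>-.36)&(xy[:,0]<.1)).sum()
    c=(abs(abs(xy[:,1])-.102)<.006)&(xy[:,0]>-.045)&(xy[:,0]<.105)
    hi=abs(z-.098)<.004
    near=(abs(abs(xy[:,1])-.102)<.02)&(xy[:,0]<0.04)&(xy[:,0]>-.06)
    s+=2*(hi&c&near).sum()-3*(hi&near&~c).sum()
    return -s
for n in P:
    best=None
    for yaw in np.linspace(-.25,.15,5):
        for x in(.6,.62,.64,.66):
            for y in (.0,.02,.04):
                r=minimize(score,[x,y,yaw],args=(n,),method="Nelder-Mead",options=dict(initial_simplex=[[x,y,yaw],[x+.02,y,yaw],[x,y+.02,yaw],[x,y,yaw+.06]]))
                if best is None or r.fun<best.fun: best=r
    print(n,best.x,best.fun)
    R=Rack(*best.x);Q=P[n];xy=R.r(Q[:,:2])
    rail=xy[(Q[:,2]>.1075)&(abs(xy[:,1])<.1)]; print("rail x",np.percentile(rail[:,0],[2,10,50,90,98]),len(rail))
    k=(xy[:,1]<-.13)&(Q[:,2]>.109)&(xy[:,0]<-.02);print("knob",np.median(xy[k],0),k.sum(), R.w(np.median(xy[k],0)) if k.any() else 0)
    a=(xy[:,1]<-.13)&(abs(Q[:,2]-.072)<.003)&(xy[:,0]<.04);A=xy[a];print("arm",len(A),np.median(A,0))
    d=A-[.05,-.225];print("angle est",np.median(np.arctan2(d[:,1],-d[:,0])[np.hypot(*d.T)>.05])+.65)
E
```

```text
top 4751 ((0.685672402381897, -0.19079993665218353), (0.2728288769721985, 0.32602447271347046), 88.73890686035156)
side 3135 ((0.6577692031860352, -0.19077517092227936), (0.2549220323562622, 0.27707070112228394), 0.7985482811927795)
top [0.62797265 0.04900002 0.01900089] -4802.5
rail x [0.01890748 0.02051686 0.02898616 0.03738208 0.11283572] 627
knob [-0.07901257 -0.20226715] 73 [ 0.55281737 -0.15473183]
arm 380 [-0.01549741 -0.2148444 ]
angle est 0.8227984774676937
side [0.63024036 0.04686127 0.0233701 ] -2921.0
rail x [0.02040977 0.02237566 0.03009278 0.03844371 0.04065327] 257
knob [-0.07758242 -0.20453447] 51 [ 0.55745868 -0.15943029]
arm 308 [-0.0221221 -0.211957 ]
angle est 0.7935878042456832
```

```bash
cat >> h.py <<'E'
from bench import *
RK=Rack(.629,.048,.021)
def Q(t): return [0,float(np.cos(t/2)),float(np.sin(t/2)),0]
def up(z=.25):
    p=list(state()["ee_pos"]);p[2]=z;move_l(p,.25)
def leverpt(ang,r): 
    a=ang-.65; return RK.w([.05-r*np.cos(a),-.225+r*np.sin(a)])
def levert(ang): return RK.yaw-(ang-.65)
def st(msg=""):
    s=state();print(msg,round(s["time"],1),s["ee_pos"].round(4),"F",s["ft_force"].round(1),"gap",round(s["finger_gap"],4),"ff",round(s["finger_force"],1))
def snap(n,f=None):
    g=get_image(n)
    if f: cv2.imwrite(f"pics/{f}.png",g["frame"])
    return g
def swing(a0,a1,z=.092):
    n=int(np.ceil(abs(a1-a0)/.1))
    for a in np.linspace(a0,a1,n+1)[1:]:
        move_l([*leverpt(a,.13),z],.08,Q(levert(a)))
def railx(g):
    W=cloud(g);W=W[np.isfinite(W[...,0])];xy=RK.r(W[:,:2])
    m=(W[:,2]>.106)&(W[:,2]<.116)&(abs(xy[:,1])<.1)&(xy[:,0]<.1)&(xy[:,0]>-.02)
    return np.percentile(xy[m][:,0],[5,50,95]).round(4) if m.any() else None
E
python3 - <<'E'
from h import *
a=.81;p=leverpt(a,.13)
move_to([*p,.25],Q(levert(a)));st()
move_l([*p,.092],.15);st("down")
close();st("grip")
swing(a,0);st("open")
gripper_open();st("rel");up();
move_to([.45,-.25,.3],Q(0))
g=snap("top","top1");snap("side","side1");print(railx(g),railx(get_image("side")));st()
E
```

```text
2.9 [ 0.5552 -0.1571  0.25  ] F [ 0.5  0.3 -0.1] gap 0.088 ff 0.0
down 4.1 [ 0.5556 -0.1581  0.0933] F [ 0.6  0.1 -0.6] gap 0.0875 ff 0.0
grip 5.2 [ 0.5549 -0.1581  0.0919] F [ 0.4 -1.1 -0.8] gap 0.0214 ff 30.0
open 7.8 [ 0.583  -0.2552  0.0919] F [ 5.3  3.3 -1.1] gap 0.0217 ff 30.0
rel 9.0 [ 0.5819 -0.2567  0.092 ] F [-0.5  0.1  0.4] gap 0.0877 ff 0.0
[0.0597 0.0687 0.0783] [0.0632 0.0724 0.0819]
 10.5 [ 0.4508 -0.2499  0.2976] F [-0.1 -0.1  0.3] gap 0.0878 ff 0.0
```

```bash
cat >> h.py <<'E'
def tins(g):
    W=cloud(g);z=np.nan_to_num(W[...,2]);x=np.nan_to_num(W[...,0]);y=np.nan_to_num(W[...,1])
    m=((z>.083)&(z<.106)&(x>.3)&(x<.56)&(y>-.2)&(y<.5)).astype(np.uint8)
    n,L=cv2.connectedComponents(m);out=[]
    for i in range(1,n):
        p=W[L==i]
        if len(p)<150: continue
        p=p[p[:,2]>.0925] if (p[:,2]>.0925).sum()>100 else p
        c,r=cv2.minEnclosingCircle(p[:,:2].astype(np.float32))
        out.append((c[0]+.0015,c[1]-.001,r))
    return out
def pick_place(c,ry):
    t=np.pi/2+RK.yaw
    move_to([c[0],c[1],.22],Q(t))
    move_l([c[0],c[1],.049],.2);close();st("grip")
    up(.20)
    b=RK.w([-.001,ry])
    move_to([*b,.20],Q(t));move_l([*b,.085],.2);move_l([*b,.0565],.06);st("low")
    gripper_open();up(.22)
def press(ry):
    b=RK.w([0,ry])
    if state()["finger_gap"]>.01: close()
    move_l([*b,.125],.25,Q(np.pi/2+RK.yaw));move_l([*b,.1015],.04);st("press");up(.20)
E
python3 - <<'E'
from h import *
T=tins(get_image("top"));print(np.round(T,4))
c=min(T,key=lambda c:c[1])
pick_place(c,-.064);st()
move_to([.45,-.25,.3],Q(np.pi/2));g=snap("top","top2");print(np.round(tins(g),4))
E
```

```text
[[0.4402 0.3238 0.0276]
 [0.432  0.2095 0.0276]
 [0.4377 0.042  0.0276]]
grip 13.3 [0.4379 0.0421 0.0492] F [ 1.2 -0.2  1.8] gap 0.0546 ff 30.0
low 16.3 [ 0.6292 -0.016   0.0562] F [-0.  -0.3 -2. ] gap 0.0541 ff 30.0
 17.8 [ 0.629  -0.016   0.2182] F [ 0.3 -0.8 -0. ] gap 0.0877 ff 0.0
[[0.4403 0.3229 0.0274]
 [0.4324 0.2093 0.0278]]
```

View pics/top2.png

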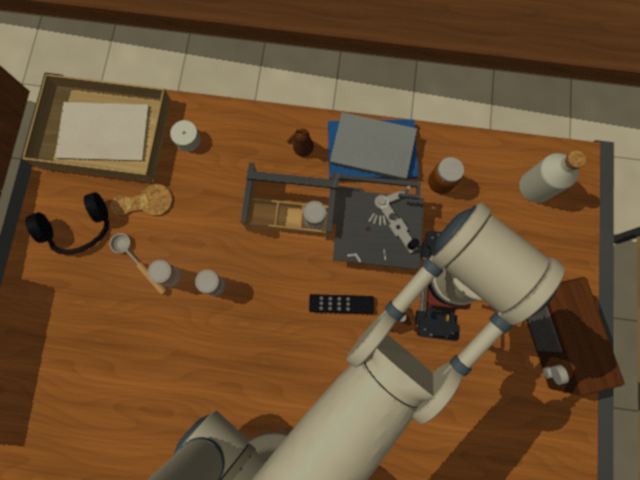

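The tin stands in the right bay at pixel (315,212), and the lever is open. I'll place the other two, looking again before each pick.

```bash
cat >> h.py <<'E'
def racktins(g):
    W=cloud(g);W=W[np.isfinite(W[...,0])];xy=RK.r(W[:,:2])
    for ry in(.064,0,-.064):
        m=(abs(xy[:,0])<.04)&(abs(xy[:,1]-ry)<.029)&(W[:,2]>.088)&(W[:,2]<.115)
        if m.sum()>30:
            p=xy[m];c,r=cv2.minEnclosingCircle(p.astype(np.float32));print("bay",ry,np.round(c,4),round(r,4),"z",np.median(W[m][:,2]).round(4),m.sum())
E
python3 - <<'E'
from h import *
for ry in(0,.064):
    c=min(tins(get_image("top")),key=lambda c:c[1]); print(np.round(c,4))
    pick_place(c,ry)
    move_to([.45,-.25,.3],Q(np.pi/2))
g=snap("top","top3");print(tins(g));racktins(g);racktins(get_image("side"));print(railx(g))
E
```

```text
[0.4324 0.2091 0.0279]
grip 22.4 [0.4325 0.2092 0.0492] F [-0.2 -0.2  1.5] gap 0.0547 ff 30.0
low 25.4 [0.6279 0.0479 0.0562] F [ 0.1  0.5 -1.3] gap 0.0547 ff 30.0
[0.4403 0.323  0.0278]
grip 32.0 [0.4405 0.3231 0.0493] F [-0.1 -0.4  0.7] gap 0.0547 ff 30.0
low 35.2 [0.6265 0.1119 0.0562] F [-0.3 -0.9 -2.3] gap 0.0545 ff 30.0
[]
bay 0.064 [-0.0028  0.0656] 0.0275 z 0.0978 413
bay 0 [-0.0029  0.0019] 0.0278 z 0.0987 408
bay -0.064 [-0.0029 -0.0638] 0.028 z 0.0989 412
bay 0.064 [-0.0083  0.0689] 0.0377 z 0.0978 175
bay 0 [-0.0014  0.0003] 0.0299 z 0.0986 193
bay -0.064 [-0.0021 -0.0706] 0.0356 z 0.0987 204
[0.0598 0.0689 0.0784]
```

```bash
python3 - <<'E'
from h import *
for ry in(.064,0,-.064): press(ry)
move_to([.45,-.25,.3],Q(np.pi/2))
g=snap("top","top4");racktins(g);racktins(snap("side","side4"));st()
c=g["frame"][140:290,220:440];s=cv2.imread("pics/side4.png")[185:345,290:430]
a=cv2.resize(c,(440,300),interpolation=3);b=cv2.resize(s,(350,400),interpolation=3)
o=np.zeros((400,790,3),np.uint8);o[:300,:440]=a;o[:,440:]=b;cv2.imwrite("pics/c4.png",o)
E
```

```text
press 42.3 [0.6278 0.1118 0.1023] F [-1.4 -0.8  6.1] gap 0.0003 ff 2.7
press 44.1 [0.6294 0.0485 0.1023] F [-0.8  1.8  5.8] gap 0.0005 ff 2.7
press 46.0 [ 0.6308 -0.0155  0.1024] F [1.  0.7 4.9] gap 0.0006 ff 2.7
bay 0.064 [-0.0021  0.0655] 0.0278 z 0.0934 396
bay 0 [-0.0028  0.0009] 0.0277 z 0.0935 397
bay -0.064 [-0.0026 -0.0632] 0.0275 z 0.0935 397
bay 0.064 [0.0017 0.0675] 0.032 z 0.0935 164
bay 0 [0.0013 0.0014] 0.0287 z 0.0934 173
bay -0.064 [ 0.0048 -0.0659] 0.0315 z 0.0938 178
 47.8 [ 0.4507 -0.2491  0.2989] F [-0.1 -0.3 -0.8] gap 0.0005 ff 0.0
```

View pics/c4.png

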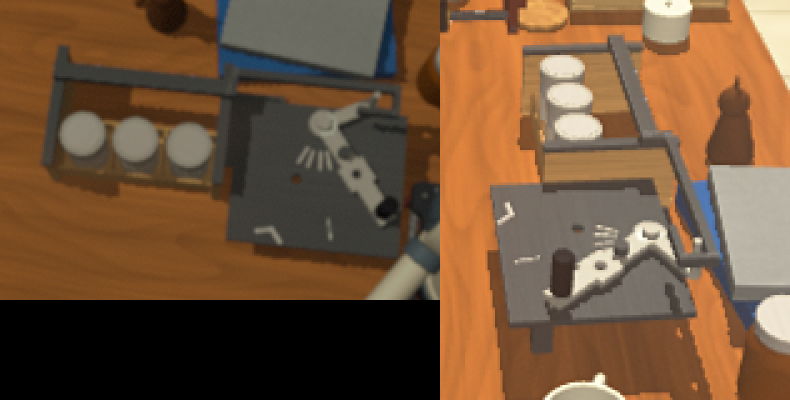

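All three tins stand in bays with lid tops at about 94 mm, and the plate hole is visible. I'll press once more, slightly deeper, then measure the hole and throw the lever to locked.

```bash
cat >> h.py <<'E'
def ray(g,u,v,z):
    K=g["camera_matrix"];V=g["view"];d=np.array([(u-K[0,2])/K[0,0],-(v-K[1,2])/K[1,1],-1.])@V[:3,:3]
    o=-V[:3,:3].T@V[:3,3];return (o+d*(z-o[2])/d[2])[:2]
def hole(g,xy,z,w=5):
    K=g["camera_matrix"];V=g["view"];c=V[:3,:3]@np.array([*xy,z])+V[:3,3]
    u=K[0,0]*c[0]/-c[2]+K[0,2];v=K[1,1]*-c[1]/-c[2]+K[1,2]
    u0,v0=int(round(u)),int(round(v));p=g["frame"][v0-w:v0+w+1,u0-w:u0+w+1].astype(float).sum(2)
    d=np.clip(np.median(p)-25-p,0,None) if z<.07 else np.clip(np.median(p)-60-p,0,None)
    yy,xx=np.mgrid[v0-w:v0+w+1,u0-w:u0+w+1]
    q=((d*xx).sum()/d.sum(),(d*yy).sum()/d.sum());return np.round((u,v),1),np.round(q,1),ray(g,*q,z)
E
python3 - <<'E'
from h import *
for n in("top","side"): print(n,leverpt(1,.075),*hole(get_image(n),leverpt(1,.075),.06))
def press2(ry):
    b=RK.w([0,ry]);move_l([*b,.125],.25,Q(np.pi/2+RK.yaw));move_l([*b,.0985],.04);st("press");up(.2)
for ry in(-.064,0,.064): press2(ry)
gripper_open()
move_to([*leverpt(0,.13),.25],Q(levert(0)));move_l([*leverpt(0,.13),.092],.2);close();st("grip")
swing(0,1.0);st("locked");gripper_open();st();up()
move_to([.45,-.25,.3],Q(np.pi/2))
g=snap("top","top5");racktins(g);print(railx(g))
for n in("top","side"):
    g=snap(n); print(n,*hole(g,leverpt(1,.075),.072))
E
```

```text
top [ 0.61273618 -0.1516682 ] [368.7 228.9] [367.6 228.4] [ 0.61363282 -0.14889547]
side [ 0.61273618 -0.1516682 ] [344.1 276.2] [344.5 275.9] [ 0.61402121 -0.15066317]
press 50.2 [ 0.6312 -0.0162  0.1024] F [-4.4 -0.5 15.8] gap 0.0003 ff 7.7
press 52.1 [0.6299 0.0477 0.1024] F [-3.5 -1.5 14.1] gap 0.0001 ff 7.3
press 54.0 [0.6286 0.1117 0.1024] F [-4.  -0.9 13.9] gap 0.0006 ff 7.2
grip 59.4 [ 0.5816 -0.2565  0.0919] F [-1.4  1.5  0.7] gap 0.0214 ff 30.0
locked 62.4 [ 0.5592 -0.1324  0.0918] F [-12.4   6.5   4.6] gap 0.0212 ff 30.0
 63.5 [ 0.5607 -0.1339  0.092 ] F [-0.1 -0.9  0.1] gap 0.0879 ff 0.0
bay 0.064 [0.0058 0.0651] 0.0359 z 0.0956 552
bay 0 [ 0.0055 -0.0004] 0.0362 z 0.0958 546
bay -0.064 [ 0.0056 -0.0648] 0.0362 z 0.0959 552
[0.0103 0.0195 0.0288]
top [369.3 227.8] [368.5 227.9] [ 0.61224853 -0.14978724]
side [344.4 272.6] [344.  274.1] [ 0.61113652 -0.15762091]
```

Lids are home, since the force rises to 15 N without further travel. The lever is locked, with the rail at x ≈ 11 mm. Now the pin.

```bash
python3 - <<'E'
from h import *
t=levert(1);p=[.4108,-.2505]
move_to([*p,.2],Q(t))
move_l([*p,.059],.15);close();st("grip")
up(.17);st("lift")
h=[.6131,-.1508]
move_to([*h,.17],Q(t));move_l([*h,.130],.1);hold(.3);st("above")
f0=state()["ft_force"].copy()
for z in(.126,.124,.122,.120,.118,.116):
    move_l([*h,z],.03);hold(.1);s=state();print(z,s["ee_pos"].round(4),(s["ft_force"]-f0).round(1))
    if s["ft_force"][2]-f0[2]>5: break
snap("wrist","w6");g=snap("side","s6")
cv2.imwrite("pics/c6.png",cv2.resize(g["frame"][200:340,270:410],(560,560),interpolation=3))
E
```

```text
grip 70.1 [ 0.4109 -0.2501  0.059 ] F [ 1.6  2.8 -1.1] gap 0.0199 ff 29.7
lift 70.7 [ 0.4107 -0.2501  0.1688] F [-0.5  0.6 -1.6] gap 0.0195 ff 29.9
above 72.5 [ 0.6134 -0.1509  0.1308] F [-0.6 -0.4 -0.6] gap 0.0194 ff 29.9
0.126 [ 0.6131 -0.1507  0.1258] [ 0.9  0.8 -0.2]
0.124 [ 0.6131 -0.1508  0.124 ] [1.1 0.6 0.9]
0.122 [ 0.6131 -0.1508  0.122 ] [ 0.2  0.2 -0.1]
0.12 [ 0.6131 -0.1508  0.1199] [ 0.6  0.1 -0. ]
0.118 [ 0.6131 -0.1508  0.118 ] [ 0.9 -0.1 -0.1]
0.116 [ 0.6131 -0.1508  0.116 ] [-0.3 -0.   0.1]
```

View pics/c6.png

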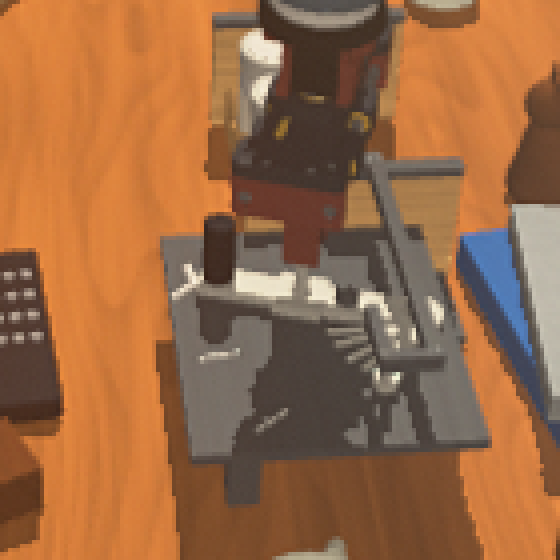

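The pin tip (near (303,290) in the crop) is inside the lever hole with no contact force. I'll keep lowering.

```bash
python3 - <<'E'
from h import *
h=[.6131,-.1508];f0=state()["ft_force"].copy()
for z in np.arange(.113,.0838,-.003):
    move_l([*h,z],.03);hold(.1);s=state();d=s["ft_force"]-f0;print(round(z,3),s["ee_pos"].round(4),d.round(1))
    if d[2]>8: break
E
```

```text
0.113 [ 0.6131 -0.1508  0.1129] [-0.   0.7 -0.6]
0.11 [ 0.6131 -0.1508  0.1099] [ 0.3  0.8 -0.3]
0.107 [ 0.6131 -0.1508  0.1069] [-0.1  0.9  0.2]
0.104 [ 0.6131 -0.1508  0.1039] [-0.4  0.7  0.1]
0.101 [ 0.6131 -0.1508  0.1009] [-0.2  0.7  0.1]
0.098 [ 0.6131 -0.1508  0.0979] [-0.2 -1.1 -0.3]
0.095 [ 0.6131 -0.1508  0.0949] [0.3 0.8 1. ]
0.092 [ 0.6131 -0.1508  0.0919] [-0.3  0.9  0.1]
0.089 [ 0.6131 -0.1508  0.0889] [-0.4  1.2  0.6]
0.086 [ 0.6131 -0.1508  0.0859] [-0.  -0.2 -0.2]
```

```bash
python3 - <<'E'
from h import *
gripper_open();up(.25);move_to([.4,-.3,.3],Q(np.pi/2));hold(.5)
g=snap("top","top7");s=snap("side");W=cloud(g)
xy=np.nan_to_num(W[...,:2]);m=(np.hypot(xy[...,0]-.613,xy[...,1]+.151)<.02)&(W[...,2]>.095);p=W[m];print("pin head",p.mean(0).round(4),len(p))
print(railx(g));st()
a=cv2.resize(g["frame"][140:290,220:440],(440,300),interpolation=3);b=cv2.resize(s["frame"][185:345,290:430],(350,400),interpolation=3)
o=np.zeros((400,790,3),np.uint8);o[:300,:440]=a;o[:,440:]=b;cv2.imwrite("pics/c7.png",o)
E
```

```text
pin head [ 0.61   -0.1514  0.103 ] 56
[0.0103 0.0195 0.0287]
 82.7 [ 0.4 -0.3  0.3] F [ 0.5 -0.4  0.2] gap 0.0879 ff 0.0
```

View pics/c7.png

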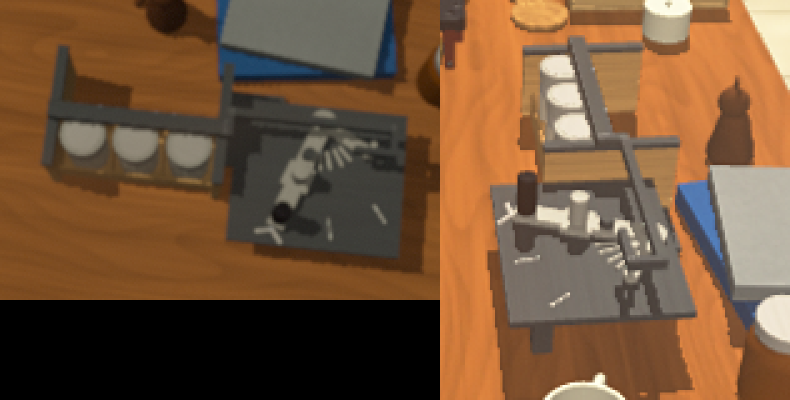

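The pin head sits on the lever with its top at about 104 mm (expected 104). The lever points at the arrowhead, and the rail covers all three tins.

```bash
python3 -c "
from bench import *
print(job_done())"
```

```text
the job is handed in; nothing more can be done
None
```

I handed the job in at about 83 s on the robot clock. By my measurements, all three tins are in bays with lids fully home, the lever is in the marked notch and the pin is seated, but the hand-in returned no verdict.

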